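Lock the overhead phone arm at its mark

ROBOT

A 6-joint arm with a two-finger parallel gripper is mounted at the origin on the work surface. World frame = base frame: x ahead of the robot, y to its left, z up, the work surface at z = 0. Lengths are in m, angles in rad, forces in N, time in s.
With the tool pointing down it reaches from about 0.35 to 0.775 m from the base axis. Payload 5.5 kg.
Tool frame: the origin (TCP) lies at the very end of the fingers, on their centre line; the grasp point (between the pads) lies 19 mm behind it; z points along the fingers, y is the line along which they close (so a half turn about z gives the same grasp; the last joint's range is limited). The gripper opens to 85 mm and grips with 20 to 120 N. Pads are 22 mm wide; open, the fingers measure 114 mm over their backs; the gripper's body (76 mm by 85 mm) begins 54 mm behind the grasp point. The pads swing forward as they close: fully open they stand 13 mm farther back than shut.
Start: joints at [1.094, 0.313, 0.046, 1.304, 0, 1.431], TCP at [0.19, 0.543, 0.231] pointing down, gripper open.
Joint ranges: [-2.76, 2.76], [-0.86, 1.69], [-1.03, 1.26], [-2.2, 2.34], [-1.47, 1.5], [-3.14, 3.14]. Speed limits (rad/s): [2.57, 2.57, 3.14, 3.14, 3.14, 3.14].

INTERFACE

Orientations are given as a unit quaternion [w, x, y, z].
In Python, from workcell import env, imaging, ticket gives the robot as it stands. The module is installed in compiled form; this text tells all that it offers.
- The arm moves only by the tool apply_moves, never from a script. Its argument "rows" is a list of rows, each an object with "xyz": the shift along the tool's x, y, z in mm, a list of three; "turn": the turn, a rotation vector about the tool's x, y, z in rad, a list of three; "grip": the opening, from 0 (shut) to 1 (fully open). A call has 1 to 12 rows; each row is the pose to reach, as a shift and turn from the pose commanded when the call began, along the tool's axes at that moment; what a row does not reach only later rows make up. A row lasts 1/12 s, in which the tool goes at most 41.7 mm and 7.16 degrees, less where a joint would pass 70% of its speed; a pose out of reach is approached as far as the arm can. A call with a gripper value outside its range is refused whole. The fingers move at their own pace and stop on an object; "force" is the grip in N (left out, the last holds). Time passes only in rows, so rows that repeat a pose let the fingers close. It gives the time, the measured TCP pose, the force, the opening and the grip force at its end, in the units of the state.
- env.get_state(): the state, without advancing time (a new reading comes with each control period).
- imaging.read_camera(name): name is "scene" or "top"; returns a dict with "color" (384x512x3 uint8, blue, green, red), "z_map" (384x512 float32, m along the optical axis (not along the pixel's ray), 0 where there is no reading), "camera_matrix" (3x3 intrinsics, pixels), "view" (4x4, takes a point from world to camera coordinates). Camera axes: x right, y down, z forward; pixel columns grow to the right and rows downward; lengths in m; the calibration is good to about 2 mm. A picture is of the moment at which its call begins.
- ticket.hand_in(): hands the job in; it is judged then, once.
The state is a dict: "clock": time; "joint_pos": joint angles; "qvel": joint speeds; "tau": joint torques, N m; "tcp_pos": TCP position; "orientation": TCP orientation; "wrist_force": force on the tool from outside, world axes, zero at the start; "ft_torque": the same for the moment, N m; "finger_gap": finger opening in m; "grip_force": force on a finger pad.
Only numpy, scipy, OpenCV 4.12 (cv2) and the standard library are available. Lean on these libraries where they do the work, as an engineer would, in place of code of your own. Each camera call takes 0.05 s, during which the arm holds its last target. There are 200 camera calls.

TASK

Set the overhead phone stand for filming the pizza: with its orange flip lever still open, push the sliding inner tube in until the red ring just meets the mouth of the black collar. Then squeeze the lever fully shut against the tube, one finger bearing firmly on the tube so that the biting cam cannot creep it off the mark, and finish still holding the tube there: keep the gripper closed on it and do not let go. Leave the bowls, canister, dough divider and spoon rest where they are.

Things in the scene. Friction and masses are not known exactly. Their poses are not given: they have to be found in the camera images.
- mouth (a point): Overhead phone stand, fixed: flat steel foot, 300 mm column, cross clamp, level telescopic arm with its axis 240 mm above the worktop. This point is on the arm's axis at the mouth of the black collar (33 mm thick, 34 mm long) that ends the outer tube. Its -y axis points outward along the inner tube; +y back to the column, 250 mm away; the lever is on the +x side; z up.
- mark (a point): Bright steel inner tube, 18 mm thick, sliding out of the collar; its phone (150 x 74 mm, screen up) hangs below its end. This point is on its axis at the collar-side edge of the painted red ring (4 mm wide); axes as mouth. From here 138 mm of tube are bare up to the head (27 mm thick); the phone's near edge is 110 mm out, its top 40 mm below the axis. Air below the rest of the tube.
- lever_tip (a point): Free end (rounded) of the orange flip lever, 6 mm thick, 18 mm tall, centred at the tube's axis height. Its upright pin is in the collar's lugs, 18 mm to +x and 6 mm to +y of mouth, 44 mm from this tip. At the start the tip is 50 to 56 mm from the axis, 17 to 24 mm out from the mouth. Shut, it lies along the tube, 6 mm clear, outer face 21 mm from the axis, tip 38 mm out.
- tube (a joint): Slide of the inner tube in m: 0 when the collar-side edge of the red ring is flush with the mouth, positive when drawn out farther, limits -0.05 to 0.09; starts 0.03 to 0.07 out. With the lever open it slides at 2 to 3 N and stays where it is left. The closing cam drags it about 5 mm inward if it is not held, with up to 20 N; with the lever shut it is locked.
- lever (a joint): Angle of the flip lever in rad: 0 fully shut (a stop), growing as the tip swings out to the +x side, up to 1.5; starts 0.82 to 1.02. The cam bites on the tube below about 0.8 and takes 5 to 10 N near the tip to shut, most of it above 0.4; past about 0.25 it goes over centre, and it stays shut by itself.
- bowl: Bystander: outer, blue ceramic prep bowl, 170 mm across, 62 mm high, below the phone. Origin: centre of its underside.
- bowl_in: Bystander: white ceramic bowl, 132 mm across, nested in the blue one. Origin: centre of its underside.
- canister: Bystander: frosted glass canister with steel twist cap, 90 mm across, 144 mm high. Origin: centre of its underside.
- divider: Bystander: flat white plastic dough divider, about 135 x 115 mm, 12 mm high at its grip. Origin: under the middle of it.
- spoon_rest: Bystander: stainless spoon rest, round dish 92 mm across, 14 mm high, with a 100 mm trough handle to its +y. Origin: under the dish's centre.

How it is judged:
On the way, in this order (a step that is already met when the one before it is completed fails the run):
1. the tube is on its mark with the lever still open (value of joint tube between -0.004 and 0.004 m and value of joint lever above 0.55 rad), for 0.2 s.
2. the lever is being shut, with a finger pressed on the tube (value of joint lever between 0.06 and 0.5 rad and contact force between the fingers and tube above 2 N), for 0.04 s.
At the end, for the whole second after the job is handed in: Through the last second: the lever within 0.06 rad of its stop, the red ring's edge within 4 mm of the collar's mouth, and a finger pressing the tube with more than 3 N. On the way: tube on its mark (4 mm) with the lever open, then the lever going shut with a finger pressed on the tube (value of joint lever below 0.06 rad and value of joint tube between -0.004 and 0.004 m and contact force between the fingers and tube above 3 N); the arm keeps its last pose, push and grip.
It fails at once if the blue bowl was pushed or tipped (distance of bowl from where it was at the start of the episode above 0.015 m or angle between bowl's own z axis and vertical above 0.2 rad).
It fails at once if the white bowl was pushed or tipped (distance of bowl_in from where it was at the start of the episode above 0.015 m or angle between bowl_in's own z axis and vertical above 0.2 rad).
It fails at once if the canister was pushed or tipped (distance of canister from where it was at the start of the episode above 0.015 m or angle between canister's own z axis and vertical above 0.2 rad).
It fails at once if the dough divider was pushed or tipped (distance of divider from where it was at the start of the episode above 0.015 m or angle between divider's own z axis and vertical above 0.2 rad).
It fails at once if the spoon rest was pushed or tipped (distance of spoon_rest from where it was at the start of the episode above 0.015 m or angle between spoon_rest's own z axis and vertical above 0.2 rad).
It also fails if it takes over 42 s, if anything falls off the work surface, if the arm or the gripper's body presses on something with over 40 N, if the wrist force passes 120 N, or if a joint passes its speed limit or range.

## Working session

There is one attempt and no reset: what is moved stays moved. The work goes in short steps, Python scripts to look and compute and a tool call to move; the robot and the scene stay as the last step left them, time stands still between calls to the robot, and variables do not carry over. Pictures are saved under pics/ and viewed, at most 10 in all, crops included, and the job is handed in when it is done.

Besides the shell and the picture viewer there is one more tool, called after ">>>" by a JSON object that holds its "fn" and its "kwargs", one argument or row to a line. apply_moves: Moves the arm, as the interface text tells. Its arguments: {"type":"object","properties":{"rows":{"type":"array"},"force":{"type":"number"}},"required":["rows"]}

```bash
mkdir -p pics; cat > h.py <<'E'
import numpy as np, cv2
from workcell import env, imaging, ticket
def cam(n):
    d=imaging.read_camera(n); return d
def pts(d):
    K=d["camera_matrix"];z=d["z_map"];h,w=z.shape
    u,v=np.meshgrid(np.arange(w),np.arange(h))
    P=np.stack([(u-K[0,2])/K[0,0]*z,(v-K[1,2])/K[1,1]*z,z,np.ones_like(z)],-1)
    return (P@np.linalg.inv(d["view"]).T)[...,:3]
def proj(d,p):
    q=d["view"]@np.append(p,1); q=d["camera_matrix"]@q[:3]; return q[:2]/q[2]
def plane(d,u,v,h):
    T=np.linalg.inv(d["view"]);r=T[:3,:3]@np.linalg.inv(d["camera_matrix"])@[u,v,1.];o=T[:3,3]
    return o+r*(h-o[2])/r[2]
E
python3 - <<'E'
from h import *
for n in("scene","top"):
    d=cam(n);np.savez(n+"0.npz",**d);cv2.imwrite(f"pics/{n}0.png",d["color"])
    T=np.linalg.inv(d["view"]);print(n,T[:3,3],T[:3,2],d["camera_matrix"][0,0])
print(env.get_state())
E
```

```text
scene [0.9473625  0.4222416  1.00551783] [-0.34750082 -0.38191758 -0.85637734] 481.37903000317294
top [0.47700131 0.04734544 0.94015127] [ 0.14581576  0.00207887 -0.98930958] 364.1147699463223
{'clock': 0.1, 'joint_pos': array([1.09439821e+00, 3.13883246e-01, 4.50695561e-02, 1.30361499e+00,
       3.52701250e-05, 1.43117385e+00]), 'qvel': array([-0.00059201,  0.00077799,  0.00283964,  0.00101468, -0.00159606,
       -0.00066888]), 'tau': array([ 2.60292953e-03, -4.81724775e+01,  2.99245727e+01,  1.26670193e-02,
       -8.84684846e-05,  1.68188245e-05]), 'tcp_pos': array([0.18979914, 0.54227253, 0.23051256]), 'orientation': array([-2.64240539e-04,  1.67593146e-01,  9.85855908e-01, -7.72422213e-04]), 'wrist_force': array([ 0.20487311, -0.42917186, -0.6220158 ]), 'ft_torque': array([-0.01392437, -0.00230344, -0.02384154]), 'grip_force': 0.0, 'finger_gap': 0.08537785625295227}
```

View pics/scene0.png

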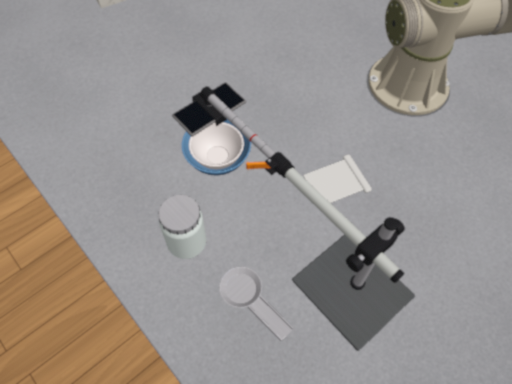

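View pics/top0.png

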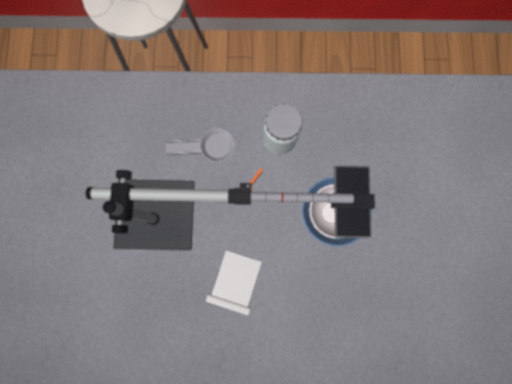

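The scene view shows the arm with the red ring near (251,136) and the orange lever at (258,165). In the top view the collar mouth is near (252,196), the ring near (282,198) and the lever tip near (262,170), up the picture (+x).

```bash
python3 - <<'E'
from h import *
D={n:dict(np.load(n+"0.npz")) for n in("scene","top")}
for n,d in D.items():
    hsv=cv2.cvtColor(d["color"],cv2.COLOR_BGR2HSV);P=pts(d);H,S,V=cv2.split(hsv)
    box=(P[...,2]>.2)&(P[...,2]<.28)
    roi=np.zeros_like(box)
    if n=="top": roi[150:230,80:400]=1
    else: roi[80:290,180:410]=1
    org=(S>150)&(V>120)&(H>=3)&(H<18)&roi; red=(S>60)&((H<8)|(H>172))&roi&~cv2.dilate(org.astype(np.uint8),np.ones((3,3))).astype(bool)
    for nm,m in(("org",org),("red",red)):
        v,u=np.nonzero(m);print(n,nm,len(u))
        if len(u):
            Q=np.array([plane(d,a,b,.24+(.009 if 1 else 0)) for a,b in zip(u,v)])
            if nm=="org": print(" min/max x",Q[Q[:,0].argmax()].round(4),Q[Q[:,0].argmin()].round(4), np.median(P[m],0).round(4))
            else: print(list(zip(u,v,H[m],S[m]))[:30],Q.mean(0).round(4))
# collar/tube from top view depth
d=D["top"];P=pts(d);g=d["color"].max(2)
for u in range(225,345,5):
    col=P[185:215,u];k=(col[:,2]>.2)
    print(u,g[185:212,u].tolist() if u in(230,240,270,300) else '',col[k].mean(0).round(4) if k.any() else None,col[k][:,2].max().round(4) if k.any() else '',k.sum())
print(g[196:199,236:292].tolist())
E
```

```text
scene org 116
 min/max x [0.6282 0.0472 0.249 ] [0.595  0.0578 0.249 ] [0.6065 0.0505 0.243 ]
scene red 23
[(np.int64(254), np.int64(134), np.uint8(0), np.uint8(84)), (np.int64(255), np.int64(134), np.uint8(179), np.uint8(82)), (np.int64(252), np.int64(135), np.uint8(179), np.uint8(68)), (np.int64(253), np.int64(135), np.uint8(0), np.uint8(107)), (np.int64(254), np.int64(135), np.uint8(0), np.uint8(104)), (np.int64(255), np.int64(135), np.uint8(179), np.uint8(74)), (np.int64(251), np.int64(136), np.uint8(179), np.uint8(70)), (np.int64(252), np.int64(136), np.uint8(0), np.uint8(106)), (np.int64(253), np.int64(136), np.uint8(179), np.uint8(90)), (np.int64(250), np.int64(137), np.uint8(0), np.uint8(73)), (np.int64(251), np.int64(137), np.uint8(0), np.uint8(109)), (np.int64(252), np.int64(137), np.uint8(179), np.uint8(84)), (np.int64(250), np.int64(138), np.uint8(0), np.uint8(112)), (np.int64(251), np.int64(138), np.uint8(0), np.uint8(106)), (np.int64(249), np.int64(139), np.uint8(175), np.uint8(70)), (np.int64(250), np.int64(139), np.uint8(1), np.uint8(121)), (np.int64(251), np.int64(13
[... 3897 characters left out ...]
168, 168, 167, 169, 168, 162, 152, 153, 161, 167, 169, 167, 169, 166, 167, 165, 165, 166, 164, 166, 164, 159, 157, 156, 158, 157, 160, 163, 163, 162, 163, 162, 164], [58, 57, 58, 56, 57, 57, 57, 59, 56, 59, 56, 55, 58, 67, 100, 138, 162, 170, 169, 168, 168, 169, 170, 169, 168, 169, 170, 168, 163, 152, 149, 163, 168, 172, 168, 166, 169, 167, 169, 169, 169, 170, 170, 169, 162, 161, 159, 159, 162, 164, 169, 168, 167, 167, 168, 167], [55, 58, 56, 54, 55, 56, 58, 57, 57, 57, 59, 57, 58, 67, 96, 132, 154, 161, 163, 160, 160, 162, 163, 163, 161, 162, 163, 162, 155, 145, 145, 158, 162, 165, 163, 165, 166, 164, 164, 164, 163, 166, 167, 164, 160, 159, 159, 162, 159, 164, 164, 166, 165, 165, 165, 165]]
```

```bash
python3 - <<'E'
from h import *
a=cv2.imread("pics/top0.png")[150:225,225:325];b=cv2.imread("pics/scene0.png")[110:185,225:325]
cv2.imwrite("pics/crop.png",cv2.resize(np.vstack([a,b]),None,fx=4,fy=4,interpolation=0))
E
```

```text
(no output)
```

View pics/crop.png

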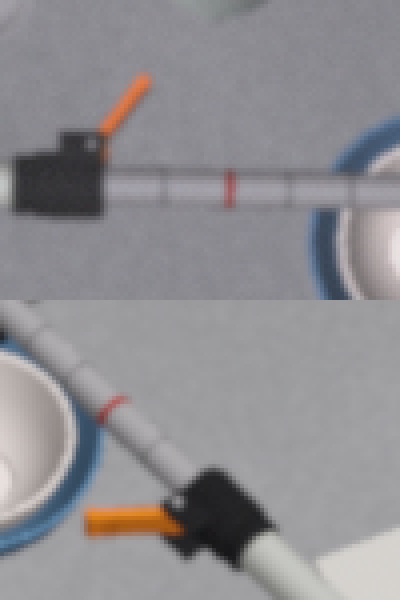

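Measured: tube axis x≈0.570, parallel to world y. Mouth y≈0.055. The ring's collar-side edge is at y≈-0.0035, so the tube is about 59 mm out, within the stated 30–70 mm. Lever tip at (0.622, 0.036): 52 mm from the axis and 19 mm out, also as given. Next I rise and go above the tube.

>>> {"fn": "apply_moves", "kwargs": {
  "rows": [
    {"xyz":[0,0,-40],"turn":[0,0,0],"grip":1},
    {"xyz":[0,0,-80],"turn":[0,0,0],"grip":1},
    {"xyz":[0,0,-120],"turn":[0,0,0],"grip":1},
    {"xyz":[0,0,-160],"turn":[0,0,0],"grip":1},
    {"xyz":[-552,-428,-170],"turn":[0,0,1.234],"grip":1},
    {"xyz":[-552,-428,-170],"turn":[0,0,1.234],"grip":1},
    {"xyz":[-552,-428,-170],"turn":[0,0,1.234],"grip":1},
    {"xyz":[-552,-428,-170],"turn":[0,0,1.234],"grip":1},
    {"xyz":[-552,-428,-170],"turn":[0,0,1.234],"grip":1},
    {"xyz":[-552,-428,-170],"turn":[0,0,1.234],"grip":1},
    {"xyz":[-552,-428,-170],"turn":[0,0,1.234],"grip":1},
    {"xyz":[-552,-428,-170],"turn":[0,0,1.234],"grip":1}
  ],
  "force": 40
}}

```text
clock: 1.1
tcp_pos: [0.3715, 0.2611, 0.3959]
orientation: [-0.0, 0.622, 0.783, -0.0]
wrist_force: [0.5, 0.2, 0.1]
finger_gap: 0.0852
grip_force: 0.0
```

```bash
cat > go.py <<'E'
import sys
from h import *
from scipy.spatial.transform import Rotation as R
# python3 go.py x y z : shift and turn in tool axes to reach x y z, tool down with y along +x
s=env.get_state();q=s["orientation"];r=R.from_quat(q[[1,2,3,0]])
g=R.from_matrix(np.array([[0,1,0],[1,0,0],[0,0,-1.]]))
print(s["clock"],s["tcp_pos"].round(4),"gap",s["finger_gap"],"F",s["wrist_force"].round(1),s["grip_force"])
print("shift",(r.inv().apply(np.array(sys.argv[1:4],float)-s["tcp_pos"])*1000).round(1),"turn",(r.inv()*g).as_rotvec().round(4))
E
python3 go.py 0.570 -0.044 0.40
```

```text
1.1 [0.3715 0.2611 0.3959] gap 0.08518208743742212 F [0.5 0.2 0.1] 0.0
shift [-342.1  124.3   -4.1] turn [-2.000e-04 -0.000e+00  2.282e-01]
```

>>> {"fn": "apply_moves", "kwargs": {
  "rows": [
    {"xyz":[-342,124,0],"turn":[0,0,0.228],"grip":1},
    {"xyz":[-342,124,0],"turn":[0,0,0.228],"grip":1},
    {"xyz":[-342,124,0],"turn":[0,0,0.228],"grip":1},
    {"xyz":[-342,124,0],"turn":[0,0,0.228],"grip":1},
    {"xyz":[-342,124,0],"turn":[0,0,0.228],"grip":1},
    {"xyz":[-342,124,0],"turn":[0,0,0.228],"grip":1},
    {"xyz":[-342,124,0],"turn":[0,0,0.228],"grip":1},
    {"xyz":[-342,124,0],"turn":[0,0,0.228],"grip":1},
    {"xyz":[-342,124,0],"turn":[0,0,0.228],"grip":1},
    {"xyz":[-342,124,0],"turn":[0,0,0.228],"grip":1},
    {"xyz":[-342,124,0],"turn":[0,0,0.228],"grip":1},
    {"xyz":[-342,124,0],"turn":[0,0,0.228],"grip":1}
  ]
}}

```text
clock: 2.1
tcp_pos: [0.5707, -0.0409, 0.3955]
orientation: [-0.001, 0.705, 0.709, -0.0]
wrist_force: [0.2, 0.1, -0.0]
finger_gap: 0.0852
grip_force: 0.0
```

```bash
python3 go.py 0.570 -0.044 0.217
```

```text
2.1 [ 0.5707 -0.0409  0.3955] gap 0.08524447723634923 F [ 0.2  0.1 -0. ] 0.0
shift [ -3.3  -0.5 178.5] turn [-0.0015 -0.0008  0.0056]
```

>>> {"fn": "apply_moves", "kwargs": {
  "rows": [
    {"xyz":[-2,0,40],"turn":[0,0,0],"grip":1},
    {"xyz":[-2,0,80],"turn":[0,0,0],"grip":1},
    {"xyz":[-2,0,115],"turn":[0,0,0],"grip":1},
    {"xyz":[-2,0,145],"turn":[0,0,0],"grip":1},
    {"xyz":[-2,0,165],"turn":[0,0,0],"grip":1},
    {"xyz":[-2,0,178],"turn":[0,0,0],"grip":1},
    {"xyz":[-2,0,178],"turn":[0,0,0],"grip":1},
    {"xyz":[-2,0,178],"turn":[0,0,0],"grip":0.5},
    {"xyz":[-2,0,178],"turn":[0,0,0],"grip":0.3},
    {"xyz":[-2,0,178],"turn":[0,0,0],"grip":0.1},
    {"xyz":[-2,0,178],"turn":[0,0,0],"grip":0.1},
    {"xyz":[-2,0,178],"turn":[0,0,0],"grip":0.1}
  ],
  "force": 30
}}

```text
clock: 3.1
tcp_pos: [0.5716, -0.043, 0.2192]
orientation: [0.001, 0.705, 0.709, 0.001]
wrist_force: [0.4, 1.4, 0.4]
finger_gap: 0.0255
grip_force: 0.0
```

```bash
python3 go.py 0.570 0.018 0.217; python3 - <<'E'
from h import *
d=cam("top");np.savez("top1.npz",**d);s=cam("scene");cv2.imwrite("pics/c1.png",cv2.resize(np.vstack([d["color"][140:235,215:345],s["color"][90:185,200:330]]),None,fx=3,fy=3,interpolation=0))
E
```

```text
3.1 [ 0.5716 -0.043   0.2192] gap 0.02554716075158929 F [0.4 1.4 0.4] 0.0
shift [61.  -1.3  2.1] turn [0.0019 0.0003 0.0061]
```

View pics/c1.png

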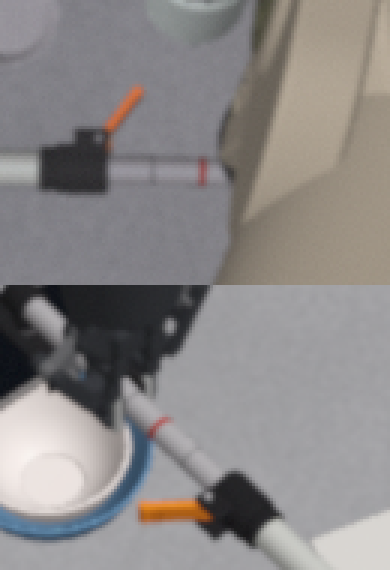

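The top view (upper half) shows the ring still at about (282,197), with the gripper just right of it. In the scene view (lower half) the fingers straddle the tube. I'll close fully and push about 53 mm in.

>>> {"fn": "apply_moves", "kwargs": {
  "rows": [
    {"xyz":[0,-1,1],"turn":[0,0,0],"grip":0},
    {"xyz":[0,-1,1],"turn":[0,0,0],"grip":0},
    {"xyz":[0,-1,1],"turn":[0,0,0],"grip":0},
    {"xyz":[5,-1,1],"turn":[0,0,0],"grip":0},
    {"xyz":[12,-1,1],"turn":[0,0,0],"grip":0},
    {"xyz":[20,-1,1],"turn":[0,0,0],"grip":0},
    {"xyz":[28,-1,1],"turn":[0,0,0],"grip":0},
    {"xyz":[36,-1,1],"turn":[0,0,0],"grip":0},
    {"xyz":[44,-1,1],"turn":[0,0,0],"grip":0},
    {"xyz":[50,-1,1],"turn":[0,0,0],"grip":0},
    {"xyz":[53,-1,1],"turn":[0,0,0],"grip":0},
    {"xyz":[53,-1,1],"turn":[0,0,0],"grip":0}
  ],
  "force": 30
}}

```text
clock: 4.2
tcp_pos: [0.5715, 0.01, 0.219]
orientation: [0.002, 0.705, 0.709, 0.001]
wrist_force: [1.9, 0.2, 6.1]
finger_gap: 0.0175
grip_force: 30.4
```

```bash
cat > ring.py <<'E'
from h import *
import sys
def run(d,n):
    H,S,V=cv2.split(cv2.cvtColor(d["color"],cv2.COLOR_BGR2HSV))
    # sample along the tube's ridge (top line) near the mouth
    ys=np.arange(.075,-.015,-.001);out=[]
    for y in ys:
        u,v=proj(d,np.array([.570,y,.249]));p=cv2.getRectSubPix(d["color"],(1,1),(float(u),float(v)))[0,0].astype(int)
        out.append((round(y*1000),p.max(),p[2]-p[0]))
    print(n," ".join(f"{a}:{b}/{c}" for a,b,c in out))
if __name__=="__main__":
    D={n:cam(n) for n in("top","scene")}
    for n,d in D.items(): run(d,n)
    cv2.imwrite(sys.argv[1],cv2.resize(np.vstack([D["top"]["color"][140:235,215:345],D["scene"]["color"][90:185,200:330]]),None,fx=3,fy=3,interpolation=0))
    s=env.get_state();print(s["tcp_pos"].round(4),s["finger_gap"],s["grip_force"],s["wrist_force"].round(1),s["clock"])
E
python3 - <<'E'
from h import *;from ring import run
for n in("top","scene"): run(dict(np.load(n+"0.npz")),n+"0")
E
python3 ring.py pics/c2.png
```

```text
top0 75:57/-2 74:58/-2 73:59/-3 72:58/-2 71:58/-2 70:58/-2 69:58/-3 68:57/-3 67:58/-3 66:58/-1 65:57/-1 64:56/-1 63:56/-2 62:56/-3 61:57/-2 60:59/-2 59:63/-2 58:71/-2 57:89/-3 56:107/-3 55:127/-4 54:144/-5 53:156/-6 52:164/-6 51:168/-5 50:169/-5 49:168/-5 48:168/-6 47:168/-6 46:168/-6 45:169/-7 44:169/-7 43:168/-6 42:169/-7 41:169/-7 40:169/-7 39:169/-7 38:168/-6 37:168/-7 36:168/-6 35:169/-7 34:169/-7 33:169/-7 32:169/-6 31:167/-6 30:164/-6 29:160/-7 28:154/-6 27:151/-5 26:150/-5 25:155/-6 24:161/-6 23:165/-6 22:167/-5 21:169/-6 20:171/-8 19:170/-8 18:168/-6 17:167/-6 16:167/-6 15:168/-6 14:168/-5 13:168/-6 12:167/-6 11:168/-6 10:169/-6 9:169/-6 8:169/-6 7:169/-6 6:169/-5 5:169/-5 4:170/-7 3:170/-7 2:169/-6 1:169/-5 0:165/-2 -1:162/2 -2:161/15 -3:161/31 -4:160/46 -5:159/59 -6:159/49 -7:159/37 -8:161/22 -9:162/8 -10:161/1 -11:165/-4 -12:167/-5 -13:169/-7 -14:168/-5
scene0 75:36/-1 74:37/-2 73:39/-4 72:38/-3 71:37/-2 70:36/-3 69:36/-2 68:36/-2 67:37/-2 66:37/-2 65:37/-2 64:37/-3 63:36/-2 62:36/-2 61:36/-1 60:37/-2 59:38/-3 58:40/-3 57:51/-2 56:66/-1 55:88/0 54:114/0 53:139/0 52:158/0 
[... 1710 characters left out ...]
141/17 52:159/27 51:168/45 50:174/63 49:178/77 48:178/70 47:179/56 46:179/36 45:178/20 44:177/9 43:177/3 42:177/1 41:177/0 40:177/0 39:177/0 38:177/0 37:177/0 36:178/0 35:177/0 34:177/0 33:178/0 32:178/1 31:178/1 30:178/0 29:177/0 28:177/0 27:178/0 26:177/0 25:176/0 24:175/0 23:170/0 22:164/0 21:160/0 20:160/-1 19:162/0 18:167/0 17:170/-1 16:171/0 15:173/0 14:167/0 13:160/-1 12:154/-1 11:137/-1 10:119/-2 9:101/-1 8:84/-2 7:67/-3 6:54/-3 5:48/-3 4:43/-4 3:40/-4 2:37/-3 1:36/-3 0:37/-4 -1:38/-3 -2:41/-3 -3:46/-4 -4:49/-4 -5:51/-4 -6:52/-5 -7:51/-5 -8:49/-5 -9:46/-4 -10:43/-4 -11:41/-4 -12:39/-3 -13:37/-3 -14:35/-4
[0.5715 0.01   0.219 ] 0.017463138802452257 30.415804088115692 [1.5 1.1 5.8] 4.3
```

View pics/c2.png

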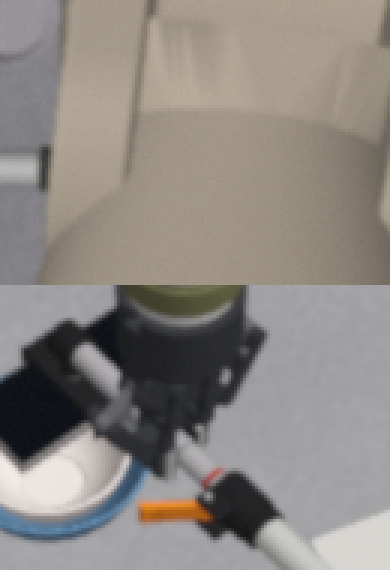

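The scene view (lower half) shows the ring about 3 px short of the collar, with the lever still open. Both views say about 6 mm is left, so I go 5.5 mm, which leaves a slight plus against the cam's pull.

>>> {"fn": "apply_moves", "kwargs": {
  "rows": [
    {"xyz":[2,0,0],"turn":[0,0,0],"grip":0},
    {"xyz":[4,0,0],"turn":[0,0,0],"grip":0},
    {"xyz":[5.5,0,0],"turn":[0,0,0],"grip":0},
    {"xyz":[5.5,0,0],"turn":[0,0,0],"grip":0},
    {"xyz":[5.5,0,0],"turn":[0,0,0],"grip":0},
    {"xyz":[5.5,0,0],"turn":[0,0,0],"grip":0},
    {"xyz":[5.5,0,0],"turn":[0,0,0],"grip":0},
    {"xyz":[5.5,0,0],"turn":[0,0,0],"grip":0}
  ]
}}

```text
clock: 4.97
tcp_pos: [0.5716, 0.0148, 0.219]
orientation: [0.002, 0.705, 0.709, 0.001]
wrist_force: [1.9, -0.8, 6.7]
finger_gap: 0.0174
grip_force: 30.3
```

```bash
python3 ring.py pics/c3.png | grep -v top | cut -c1-420; python3 - <<'E'
from h import *
i=cam("scene")["color"][130:190,230:310];cv2.imwrite("pics/c3b.png",cv2.resize(i,None,fx=8,fy=8,interpolation=cv2.INTER_CUBIC))
E
```

```text
scene 75:39/-2 74:38/-1 73:39/-1 72:39/-2 71:38/-1 70:38/-1 69:38/-2 68:38/-2 67:37/-1 66:38/-2 65:38/-2 64:39/-3 63:39/-3 62:39/-2 61:39/-2 60:38/-2 59:38/-1 58:39/1 57:51/11 56:68/24 55:91/41 54:118/49 53:143/51 52:162/45 51:170/32 50:175/19 49:177/8 48:177/3 47:178/1 46:178/1 45:178/1 44:177/0 43:177/0 42:177/0 41:177/0 40:177/0 39:177/0 38:177/0 37:177/0 36:177/0 35:177/0 34:177/0 33:178/0 32:177/0 31:177/0 30:17
[0.5716 0.0148 0.219 ] 0.017351301374625146 30.27988962829113 [ 2.1 -1.3  6.8] 5.0667
```

View pics/c3b.png

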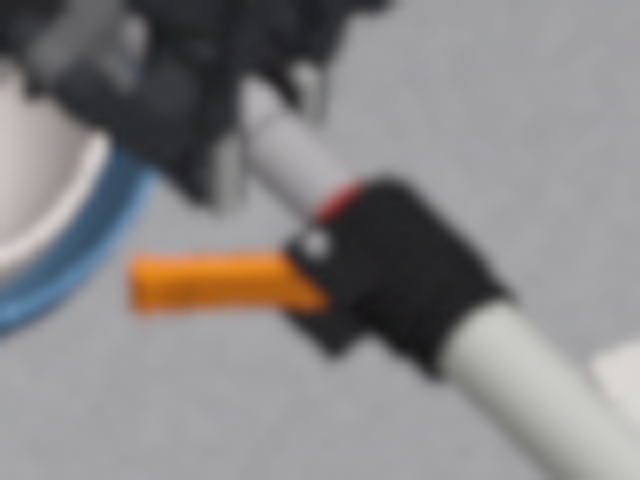

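The ring is now partly under the collar's edge, about (340,200) in the crop, with the lever clear and open. Roughly 1–2 mm remains, so I nudge 1 mm more, then release.

>>> {"fn": "apply_moves", "kwargs": {
  "rows": [
    {"xyz":[1.2,0,0],"turn":[0,0,0],"grip":0},
    {"xyz":[1.2,0,0],"turn":[0,0,0],"grip":0},
    {"xyz":[1.2,0,0],"turn":[0,0,0],"grip":0},
    {"xyz":[1.2,0,0],"turn":[0,0,0],"grip":0},
    {"xyz":[1.2,0,0],"turn":[0,0,0],"grip":0},
    {"xyz":[1.2,0,0],"turn":[0,0,0],"grip":0}
  ]
}}

```text
clock: 5.62
tcp_pos: [0.5716, 0.0158, 0.219]
orientation: [0.002, 0.705, 0.709, 0.001]
wrist_force: [1.9, -1.7, 6.4]
finger_gap: 0.0176
grip_force: 30.2
```

>>> {"fn": "apply_moves", "kwargs": {
  "rows": [
    {"xyz":[0,0,0],"turn":[0,0,0],"grip":0.5},
    {"xyz":[0,0,0],"turn":[0,0,0],"grip":0.7},
    {"xyz":[0,0,0],"turn":[0,0,0],"grip":0.95},
    {"xyz":[0,0,0],"turn":[0,0,0],"grip":0.95},
    {"xyz":[0,8,0],"turn":[0,0,0],"grip":0.95},
    {"xyz":[0,16,0],"turn":[0,0,0],"grip":0.95},
    {"xyz":[0,23,0],"turn":[0,0,0],"grip":0.95},
    {"xyz":[0,26,0],"turn":[0,0,0],"grip":0.95},
    {"xyz":[0,26,0],"turn":[0,0,0],"grip":0.95}
  ]
}}

```text
clock: 6.37
tcp_pos: [0.5968, 0.0168, 0.2166]
orientation: [-0.0, 0.705, 0.709, 0.0]
wrist_force: [-0.0, -0.1, 0.5]
finger_gap: 0.081
grip_force: 0.0
```

```bash
python3 go.py 0.597 0.029 0.217;python3 ring.py pics/c4.png | grep -v top | cut -c1-300
```

```text
6.3667 [0.5968 0.0168 0.2166] gap 0.08100201947720861 F [-0.  -0.1  0.5] 0.0
shift [12.2  0.3 -0.4] turn [-0.     -0.0001  0.0061]
scene 75:38/-2 74:38/-2 73:39/-2 72:38/-2 71:38/-2 70:38/-2 69:38/-2 68:37/-2 67:37/-3 66:38/-3 65:38/-2 64:39/-2 63:38/-1 62:38/-1 61:38/-1 60:38/-2 59:39/-2 58:39/0 57:51/7 56:68/16 55:92/26 54:118/27 53:143/27 52:162/21 51:169/13 50:175/7 49:177/2 48:177/0 47:178/0 46:178/0 45:178/0 44:178/1 43:1
[0.5958 0.0169 0.2167] 0.08116987641555992 0.0 [-0.4  0.   0.2] 6.4667
```

View pics/c4.png

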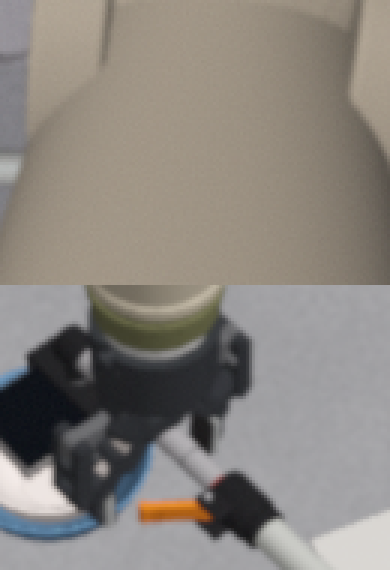

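Little of the ring is showing at the collar (about (217,480) in the crop), consistent with being on the mark within a millimetre. The +x finger is outside the lever tip's reach, so I move up to the lever's place along the tube.

>>> {"fn": "apply_moves", "kwargs": {
  "rows": [
    {"xyz":[4,0,0],"turn":[0,0,0.006],"grip":0.95},
    {"xyz":[8,0,0],"turn":[0,0,0.006],"grip":0.95},
    {"xyz":[12,0,0],"turn":[0,0,0.006],"grip":0.95},
    {"xyz":[12,1,0],"turn":[0,0,0.006],"grip":0.92},
    {"xyz":[12,1,0],"turn":[0,0,0.006],"grip":0.9},
    {"xyz":[12,1,0],"turn":[0,0,0.006],"grip":0.88},
    {"xyz":[12,1,0],"turn":[0,0,0.006],"grip":0.88}
  ],
  "force": 60
}}

```text
clock: 7.05
tcp_pos: [0.5966, 0.0289, 0.2171]
orientation: [0.0, 0.707, 0.707, 0.0]
wrist_force: [-0.3, -0.2, 0.7]
finger_gap: 0.0751
grip_force: 0.0
```

>>> {"fn": "apply_moves", "kwargs": {
  "rows": [
    {"xyz":[0,2,0],"turn":[0,0,0],"grip":0.88},
    {"xyz":[0,4,0],"turn":[0,0,0],"grip":0.88},
    {"xyz":[0,5,0],"turn":[0,0,0],"grip":0.88},
    {"xyz":[0,5,0],"turn":[0,0,0],"grip":0.88},
    {"xyz":[0,5,0],"turn":[0,0,0],"grip":0.88}
  ]
}}

```text
clock: 7.47
tcp_pos: [0.6001, 0.0288, 0.2169]
orientation: [-0.001, 0.707, 0.707, -0.001]
wrist_force: [-5.9, 0.5, 3.2]
finger_gap: 0.0756
grip_force: 2.7
```

>>> {"fn": "apply_moves", "kwargs": {
  "rows": [
    {"xyz":[0,8,0],"turn":[0,0,0],"grip":0.88},
    {"xyz":[0,8,0],"turn":[0,0,0],"grip":0.88},
    {"xyz":[0,7,0],"turn":[0,0,0],"grip":0.85},
    {"xyz":[0,6,0],"turn":[0,0,0],"grip":0.82},
    {"xyz":[0,5,0],"turn":[0,0,0],"grip":0.79},
    {"xyz":[0,4,0],"turn":[0,0,0],"grip":0.76},
    {"xyz":[0,4,0],"turn":[0,0,0],"grip":0.76}
  ],
  "force": 60
}}

```text
clock: 8.05
tcp_pos: [0.5953, 0.0289, 0.2177]
orientation: [-0.006, 0.707, 0.707, -0.007]
wrist_force: [-31.0, -0.1, 21.0]
finger_gap: 0.0647
grip_force: 15.7
```

```bash
python3 go.py 0.597 0.029 0.217;python3 ring.py pics/c5.png | grep -v top | cut -c100-300
```

```text
8.05 [0.5953 0.0289 0.2177] gap 0.0646935530362036 F [-31.   -0.1  21. ] 15.689164996147156
shift [0.1 1.7 0.6] turn [-0.0185  0.0008 -0.0001]
38/-2 64:39/-3 63:38/-2 62:38/-1 61:38/-1 60:38/-1 59:38/0 58:40/1 57:52/7 56:69/16 55:92/25 54:118/26 53:143/26 52:162/20 51:170/13 50:175/7 49:178/3 48:178/2 47:178/1 46:178/0 45:177/0 44:178/1 43:17
```

View pics/c5.png

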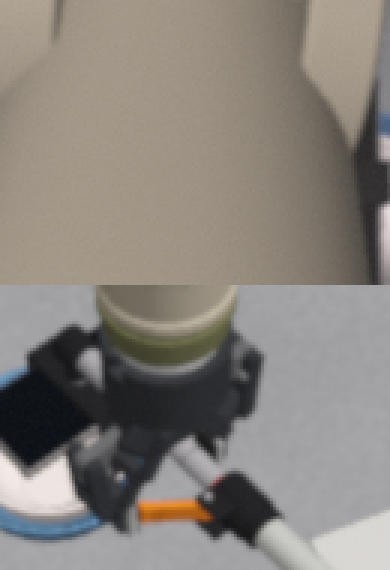

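The scene view shows the finger arriving at the lever tip at about (133,515) in the crop; the ring is unchanged. The net push on the tube is about 31 N, but the fingers also swing down as they close, giving 21 N vertically. I'll lift a little to relieve that before going on.

>>> {"fn": "apply_moves", "kwargs": {
  "rows": [
    {"xyz":[0,1,-1],"turn":[0,0,0],"grip":0.76},
    {"xyz":[0,2,-2],"turn":[0,0,0],"grip":0.76},
    {"xyz":[0,3,-3],"turn":[0,0,0],"grip":0.76},
    {"xyz":[0,3,-3],"turn":[0,0,0],"grip":0.76}
  ]
}}

```text
clock: 8.48
tcp_pos: [0.5952, 0.0289, 0.2175]
orientation: [-0.01, 0.707, 0.707, -0.01]
wrist_force: [-36.0, -1.9, 10.9]
finger_gap: 0.0654
grip_force: 17.9
```

>>> {"fn": "apply_moves", "kwargs": {
  "rows": [
    {"xyz":[0,0,-2],"turn":[0,0,0],"grip":0.74},
    {"xyz":[0,-1,-3],"turn":[0,0,0],"grip":0.72},
    {"xyz":[0,-2,-3],"turn":[0,0,0],"grip":0.7},
    {"xyz":[0,-2.5,-4],"turn":[0,0,0],"grip":0.68},
    {"xyz":[0,-3,-4],"turn":[0,0,0],"grip":0.66},
    {"xyz":[0,-4,-5],"turn":[0,0,0],"grip":0.64},
    {"xyz":[0,-4,-5],"turn":[0,0,0],"grip":0.64}
  ]
}}

```text
clock: 9.07
tcp_pos: [0.5901, 0.0267, 0.2201]
orientation: [-0.01, 0.708, 0.706, -0.013]
wrist_force: [-35.9, -7.1, 1.3]
finger_gap: 0.055
grip_force: 19.1
```

```bash
python3 ring.py pics/c6.png | grep -v top | cut -c100-300;
```

```text
38/-2 64:38/-2 63:38/-1 62:39/-2 61:39/-2 60:39/-2 59:38/-1 58:39/1 57:51/12 56:69/30 55:92/50 54:118/63 53:143/71 52:162/68 51:170/51 50:176/34 49:178/18 48:178/9 47:178/4 46:178/1 45:178/1 44:178/0 4
```

The tube crept about 2 mm outward: the sliding lever tip drags the gripper that way (Fy −7 N). I'll shift the command inward to bring it back.

>>> {"fn": "apply_moves", "kwargs": {
  "rows": [
    {"xyz":[1,0,0],"turn":[0,0,0],"grip":0.64},
    {"xyz":[2,0,0],"turn":[0,0,0],"grip":0.64},
    {"xyz":[2.5,0,0],"turn":[0,0,0],"grip":0.64},
    {"xyz":[2.5,0,0],"turn":[0,0,0],"grip":0.64}
  ]
}}

```text
clock: 9.5
tcp_pos: [0.5901, 0.0302, 0.2201]
orientation: [-0.01, 0.707, 0.707, -0.012]
wrist_force: [-34.8, -6.6, 1.5]
finger_gap: 0.055
grip_force: 18.8
```

```bash
python3 ring.py pics/c7.png | grep -v top | cut -c100-300;
```

```text
39/-2 64:39/-2 63:38/-2 62:37/-1 61:37/-2 60:38/-1 59:40/-2 58:42/-2 57:53/-2 56:70/-2 55:93/-1 54:119/-1 53:143/-1 52:162/-1 51:169/0 50:175/0 49:177/0 48:177/0 47:178/1 46:178/1 45:177/0 44:177/0 43:
```

>>> {"fn": "apply_moves", "kwargs": {
  "rows": [
    {"xyz":[-1,0,0],"turn":[0,0,0],"grip":0.64},
    {"xyz":[-1.6,0,0],"turn":[0,0,0],"grip":0.64},
    {"xyz":[-1.6,0,0],"turn":[0,0,0],"grip":0.64},
    {"xyz":[-1.6,0,0],"turn":[0,0,0],"grip":0.64}
  ]
}}

```text
clock: 9.93
tcp_pos: [0.5901, 0.0302, 0.2201]
orientation: [-0.011, 0.707, 0.707, -0.011]
wrist_force: [-34.4, -1.1, 1.2]
finger_gap: 0.0552
grip_force: 18.7
```

```bash
python3 ring.py pics/c8.png | grep -v top | cut -c100-300;
```

```text
38/-1 64:38/-1 63:38/-2 62:38/-2 61:39/-2 60:38/-1 59:38/-1 58:40/-1 57:52/-1 56:70/-1 55:92/0 54:118/0 53:143/0 52:162/0 51:169/0 50:175/0 49:177/0 48:177/0 47:177/0 46:177/0 45:177/0 44:177/0 43:177/
```

>>> {"fn": "apply_moves", "kwargs": {
  "rows": [
    {"xyz":[-1,0,0],"turn":[0,0,0],"grip":0.64},
    {"xyz":[-2,0,0],"turn":[0,0,0],"grip":0.64},
    {"xyz":[-2,0,0],"turn":[0,0,0],"grip":0.64}
  ]
}}

```text
clock: 10.28
tcp_pos: [0.5901, 0.0301, 0.2201]
orientation: [-0.013, 0.707, 0.707, -0.01]
wrist_force: [-35.2, 4.8, 1.6]
finger_gap: 0.0553
grip_force: 18.7
```

```bash
python3 ring.py pics/c9.png | grep -v top | cut -c100-300;
```

```text
38/-1 64:39/-1 63:39/-2 62:38/-1 61:37/0 60:38/-1 59:39/-2 58:41/-2 57:52/-1 56:69/-1 55:92/1 54:118/2 53:143/2 52:162/2 51:170/2 50:175/1 49:178/1 48:177/0 47:178/1 46:178/1 45:177/1 44:177/1 43:177/0
```

>>> {"fn": "apply_moves", "kwargs": {
  "rows": [
    {"xyz":[-1,0,0],"turn":[0,0,0],"grip":0.64},
    {"xyz":[-1.5,0,0],"turn":[0,0,0],"grip":0.64},
    {"xyz":[-1.5,0,0],"turn":[0,0,0],"grip":0.64}
  ]
}}

```text
clock: 10.63
tcp_pos: [0.5901, 0.0292, 0.2201]
orientation: [-0.013, 0.707, 0.707, -0.009]
wrist_force: [-33.7, 6.9, 1.8]
finger_gap: 0.0551
grip_force: 18.7
```

```bash
python3 ring.py pics/c10.png | grep -v top | cut -c100-300;
```

```text
39/-3 64:39/-3 63:38/-2 62:38/-2 61:38/-1 60:38/-1 59:38/0 58:40/2 57:52/8 56:69/16 55:92/25 54:118/25 53:143/25 52:162/21 51:169/12 50:175/7 49:177/2 48:177/1 47:178/1 46:178/1 45:177/0 44:177/0 43:17
```

On the mark again. I continue closing in short steps, pressing a little harder.

>>> {"fn": "apply_moves", "kwargs": {
  "rows": [
    {"xyz":[0,1,0],"turn":[0,0,0],"grip":0.64},
    {"xyz":[0,1,-0.5],"turn":[0,0,0],"grip":0.62},
    {"xyz":[0,0.5,-1],"turn":[0,0,0],"grip":0.6},
    {"xyz":[0,0,-1],"turn":[0,0,0],"grip":0.58},
    {"xyz":[0,0,-1],"turn":[0,0,0],"grip":0.58}
  ]
}}

```text
clock: 11.15
tcp_pos: [0.5876, 0.0277, 0.221]
orientation: [-0.013, 0.707, 0.707, -0.012]
wrist_force: [-41.8, 1.7, 4.4]
finger_gap: 0.0502
grip_force: 23.1
```

```bash
python3 ring.py pics/c11.png | grep -v top | cut -c100-300;
```

```text
38/-1 64:38/-1 63:38/-1 62:38/-2 61:38/-2 60:38/-1 59:39/-1 58:40/1 57:51/10 56:69/24 55:93/42 54:119/49 53:143/51 52:162/45 51:170/32 50:176/20 49:178/8 48:178/4 47:178/2 46:178/1 45:177/0 44:177/0 43
```

>>> {"fn": "apply_moves", "kwargs": {
  "rows": [
    {"xyz":[1,0,0],"turn":[0,0,0],"grip":0.57},
    {"xyz":[1.5,-1,-0.5],"turn":[0,0,0],"grip":0.55},
    {"xyz":[2,-2,-1],"turn":[0,0,0],"grip":0.53},
    {"xyz":[2.5,-3,-1],"turn":[0,0,0],"grip":0.51},
    {"xyz":[2.5,-3,-1],"turn":[0,0,0],"grip":0.51}
  ]
}}

```text
clock: 11.67
tcp_pos: [0.5847, 0.0288, 0.2221]
orientation: [-0.012, 0.707, 0.707, -0.013]
wrist_force: [-41.8, -2.6, 5.2]
finger_gap: 0.044
grip_force: 22.7
```

```bash
python3 ring.py pics/c12.png | grep -v top | cut -c100-300;
```

```text
38/-2 64:38/-2 63:38/-2 62:38/-1 61:39/-2 60:39/-2 59:39/-1 58:40/1 57:51/7 56:68/15 55:92/25 54:118/26 53:143/26 52:162/21 51:169/12 50:175/7 49:177/2 48:177/1 47:177/0 46:177/0 45:177/0 44:177/0 43:1
```

>>> {"fn": "apply_moves", "kwargs": {
  "rows": [
    {"xyz":[0,-1,-0.5],"turn":[0,0,0],"grip":0.49},
    {"xyz":[0.3,-2,-0.5],"turn":[0,0,0],"grip":0.47},
    {"xyz":[0.6,-3,-1],"turn":[0,0,0],"grip":0.45},
    {"xyz":[0.6,-3,-1],"turn":[0,0,0],"grip":0.43},
    {"xyz":[0.6,-3,-1],"turn":[0,0,0],"grip":0.43}
  ]
}}

```text
clock: 12.18
tcp_pos: [0.5814, 0.0303, 0.2231]
orientation: [-0.013, 0.707, 0.707, -0.013]
wrist_force: [-42.8, 0.7, 5.4]
finger_gap: 0.0372
grip_force: 24.1
```

```bash
python3 ring.py pics/c13.png | grep -v top | cut -c100-300;
```

```text
39/-3 64:39/-2 63:38/-1 62:38/-1 61:38/-1 60:38/-1 59:39/-1 58:42/-1 57:53/-1 56:69/-1 55:92/0 54:118/0 53:142/0 52:161/0 51:169/0 50:175/0 49:177/0 48:177/0 47:177/0 46:177/0 45:177/-1 44:177/0 43:177
```

The tube is about 1 mm past the mark, so I pull outward slightly before finishing.

>>> {"fn": "apply_moves", "kwargs": {
  "rows": [
    {"xyz":[-1,1,0],"turn":[0,0,0],"grip":0.43},
    {"xyz":[-2,1,0],"turn":[0,0,0],"grip":0.43},
    {"xyz":[-3,1,0],"turn":[0,0,0],"grip":0.43},
    {"xyz":[-3,1,0],"turn":[0,0,0],"grip":0.43}
  ]
}}

```text
clock: 12.62
tcp_pos: [0.5813, 0.0301, 0.2231]
orientation: [-0.016, 0.706, 0.708, -0.011]
wrist_force: [-43.5, 8.7, 7.5]
finger_gap: 0.0371
grip_force: 24.7
```

```bash
python3 ring.py pics/c14.png | grep -v top | cut -c100-300;
```

```text
38/-2 64:38/-2 63:38/-2 62:39/-3 61:39/-3 60:39/-3 59:39/-3 58:40/-2 57:52/-1 56:69/0 55:92/1 54:118/2 53:142/1 52:161/1 51:169/1 50:175/1 49:177/0 48:177/0 47:178/1 46:178/1 45:177/0 44:177/0 43:177/0
```

It sits about −1 mm with outward pretension, well inside tolerance. Now I shut it fully.

>>> {"fn": "apply_moves", "kwargs": {
  "rows": [
    {"xyz":[-0.5,-1,-0.5],"turn":[0,0,0],"grip":0.4},
    {"xyz":[-1,-2,-1],"turn":[0,0,0],"grip":0.37},
    {"xyz":[-1,-3,-1],"turn":[0,0,0],"grip":0.33},
    {"xyz":[-1,-3,-1],"turn":[0,0,0],"grip":0.28},
    {"xyz":[-1,-3,-1],"turn":[0,0,0],"grip":0.2},
    {"xyz":[-1,-3,-1],"turn":[0,0,0],"grip":0.2}
  ]
}}

```text
clock: 13.22
tcp_pos: [0.5773, 0.028, 0.2241]
orientation: [-0.016, 0.706, 0.708, -0.013]
wrist_force: [-48.2, 4.9, 7.7]
finger_gap: 0.028
grip_force: 58.5
```

```bash
python3 ring.py pics/c15.png | grep -v top | cut -c100-300;
```

```text
38/-2 64:39/-3 63:39/-3 62:39/-2 61:39/-1 60:38/-1 59:38/-2 58:38/1 57:51/12 56:68/25 55:92/42 54:118/49 53:143/51 52:162/45 51:169/31 50:175/19 49:177/8 48:177/4 47:178/2 46:178/0 45:177/0 44:177/0 43
```

View pics/c15.png

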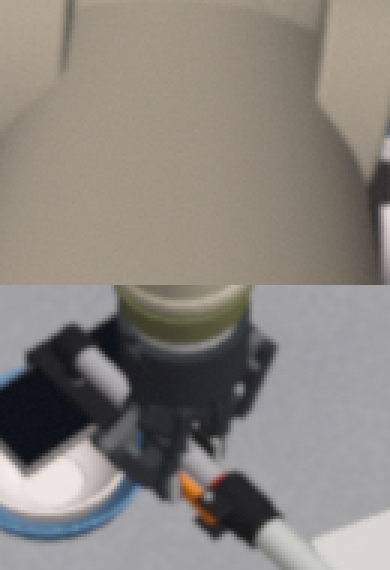

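The lever now lies along the tube at about (195,490), held by the finger. The gap of 28 mm at 58 N means it is on its stop, and a thin slice of the ring shows at the mouth, about 1 mm off the mark. I settle briefly and hand in.

>>> {"fn": "apply_moves", "kwargs": {
  "rows": [
    {"xyz":[0,0,0],"turn":[0,0,0],"grip":0.2},
    {"xyz":[0,0,0],"turn":[0,0,0],"grip":0.2},
    {"xyz":[0,0,0],"turn":[0,0,0],"grip":0.2},
    {"xyz":[0,0,0],"turn":[0,0,0],"grip":0.2}
  ]
}}

```text
clock: 13.65
tcp_pos: [0.5774, 0.028, 0.2241]
orientation: [-0.016, 0.706, 0.708, -0.013]
wrist_force: [-48.4, 5.3, 8.4]
finger_gap: 0.0281
grip_force: 58.6
```

```bash
python3 ring.py pics/c16.png | grep -v top | cut -c160-300; python3 -c "
from h import *
print(ticket.hand_in())"
```

```text
58:40/2 57:51/11 56:68/25 55:92/43 54:118/49 53:143/51 52:162/45 51:170/32 50:175/19 49:177/8 48:177/3 47:178/2 46:178/1 45:177/0 44:177/0 43

the job is handed in; nothing more can be done
None
```

Handed in at about 13.7 s, no verdict returned: the ring is an estimated 1–2 mm out of the mouth (limit 4 mm), the lever is shut against its stop, and the gripper is still closed on the tube and lever at about 58 N.

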